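# Stand a sawn bar on end in the drilling fixture by way of a slanted regrip rest

## Task

The aluminium bar lying on the bench has to be clamped in the blue drilling fixture standing on its sawn end, threaded snout up. Set it down in the slanted rest, snout up the slope and sawn end fully home against the steel end stop, and let go of it there; then take it again at the new angle and stand it in the fixture, flush against the blue wall and the blue stop rail. Last, swing the red handle fully over so that the rubber plunger holds the bar, and leave the bottle, the tape and the collets where they are.

Things in the scene. Friction and masses are not known exactly. Their poses are not given: they have to be found in the camera images.
- bar: the work: loose grey aluminium bar, 0.55 to 0.85 kg. Block 140 long, 50 wide, 62 high, with a round threaded snout, 30 wide and 27 long, at one end. Origin on the underside. x points to the flat sawn end (block from x = -56 to +84 mm, snout from -83 to -56); y across the 50 mm width, the one to grip; z up as it lies (0 to 62)
- bar_foot (a point): middle of the bar's flat sawn end face (bar x = 84, y = 0, z = 31 mm)
- rest: the slanted regrip rest, fixed on the bench: aluminium foot plate 130 x 96 mm, 10 mm thick, with a bed that slopes at 45 degrees and rises along the rest's x. Origin: underside of the foot plate; z up. Its highest edge is about 120 mm above the bench
- rest_bed: the rest's sloping bed. Origin: where the middle of the bed meets the steel end stop at its low end, 40 mm above the bench. x up the slope, z square out of the bed, y level across. Bed (two white strips) to x = 110 mm, 80 wide. End stop: plate at x = -10 to 0, 46 out of the bed. Seated bar: origin at x = 84, y = z = 0, bar x against bed x, bar z along bed z. It may not slide down by itself
- rest_cheeks (a point): middle between the two black cheeks that keep the bar straight on the bed (bed x = 27 mm, y = 0, z = 0). Each is 46 mm long (bed x = 4 to 50); they stand 53 mm apart, straight up to 15 mm out of the bed and then flaring outward up to 28 mm as a lead-in
- fixture: the drilling fixture, fixed. Steel base, its top (the seat) 14 mm above the bench. Origin: underside, below the middle of the bar's place; z up. Blue wall with its face at y = -31 mm (faces +y), 80 long, 92 high above the bench; blue stop rail with its face at x = 25 mm (faces -x), 54 high, y = -25 to 31. The clamp block takes y = 56 to 141, 56 high
- bar_place (a point): middle of the bar's place on the seat (fixture x = 0, y = 0, z = 14 mm). The clamped bar stands here on its sawn end: its 62 mm side along fixture y between wall and plunger (either way round), its 50 mm width along fixture x
- plunger (a joint): travel of the rubber-tipped plunger, 45 mm above the bench, that moves to the wall (fixture -y): 0 drawn back (tip at y = 50 mm, 19 mm clear of a flush bar), 0.0203 m at the end of the handle's swing. Driven by the handle's spiral cam alone (14.5 mm per rad); it meets a flush bar at handle 1.31 rad and shoves a bar that stands a little off the wall towards it
- handle (a joint): angle of the clamp handle about a vertical pin at fixture x = 0, y = 112 mm: 0 to 1.4 rad. At 0 it points 103 degrees anticlockwise from fixture x, seen from above; it swings clockwise as the value grows (23 degrees at 1.4, clamped), away from the robot. Starts near 0, stays where it is left (friction 0.4 N m); the closed fingers can push it
- handle_grip (a point): middle of the red grip of the handle, 66 mm from its pin and 66 mm above the bench; the grip is about 21 mm thick, from 34 to 94 mm from the pin
- lube: bystander: green lubricant bottle with red and white band, standing, 47 mm across, 218 mm tall; origin at its foot
- tape: bystander: roll of yellow tape lying flat, 104 mm across, 25 mm high
- collet_a: bystander: small grey spring collet, 26 mm across, 35 mm high
- collet_b: bystander: another such collet

How it is judged (in metres and radians):
On the way, in this order (a step that is already met when the one before it is completed fails the run):
1. the bar lies in the slanted rest, underside on the bed between the cheeks, sawn end within 3 mm of the end stop, snout up, and the fingers have let go (x of bar in the frame of rest_bed between 0.08 and 0.087 m and y of bar in the frame of rest_bed between -0.004 and 0.004 m and z of bar in the frame of rest_bed between -0.004 and 0.004 m and angle between the x axis of bar and the x axis of rest_bed, either way round below 0.06 rad and contact force between the fingers and bar below 0.3 N and linear speed of bar below 0.02 m/s), for 0.2 s.
2. the bar stands upright on the seat of the fixture, snout up (angle between bar's own x axis and vertical above 3.05 rad and z of bar_foot in the frame of fixture below 0.018 m and horizontal distance between bar_foot and fixture below 0.02 m and value of joint handle below 0.7 rad), for 0.1 s.
At the end, for the whole second after the job is handed in: the bar stands on the fixture's seat within 3 degrees of upright, snout up, its foot within 3 mm of flush with the blue wall and the stop rail and square to them within 3 degrees; the handle is swung past 1.25 rad with the plunger pressing on the bar; everything at rest and let go (angle between bar's own x axis and vertical above 3.09 rad and z of bar_foot in the frame of fixture between 0.011 and 0.017 m and x of bar_foot in the frame of fixture between -0.0035 and 0.003 m and y of bar_foot in the frame of fixture between -0.003 and 0.003 m and angle between the z axis of bar and the y axis of fixture, either way round below 0.05 rad and value of joint handle above 1.25 rad and contact force between plunger and bar above 2 N and contact force between the fingers and bar below 0.3 N and linear speed of bar below 0.01 m/s); the robot touches nothing.
It fails at once if a bystander is shifted by more than 20 mm (distance of any of lube, tape, collet_a, collet_b from where it was at the start of the episode above 0.02 m).
It also fails if it takes over 61 s, if anything falls off the work surface, if the arm or the gripper's body presses on something with over 40 N, if the wrist force passes 120 N, or if a joint passes its speed limit or range.

## Robot

A 6-joint arm with a two-finger parallel gripper is mounted at the origin on a cart in front of the work surface, level with it; the furniture and walls round the work are solid. World frame = base frame: x ahead of the robot, y to its left, z up, the work surface at z = 0. Lengths are in mm, angles in rad, forces in N, time in s.
With the tool pointing down it reaches from about 375 to 750 mm from the base axis. Payload 9 kg.
Tool frame: the origin (TCP) lies midway between the tips of the shut fingers; the grasp point (between the pads) lies 19 mm behind it; z points along the fingers, y is the line along which they close (so a half turn about z gives the same grasp; the last joint's range is limited). The gripper opens to 85 mm and grips with 20 to 120 N. Pads are 22 mm wide; open, the fingers measure 114 mm over their backs; the gripper's body (76 mm by 85 mm) begins 54 mm behind the grasp point. The pads swing forward as they close: fully open they stand 13 mm farther back than shut.
Start: joints at [1.058, 0.104, 0.097, 1.564, 0, 1.353], TCP at [174.333, 574.147, 231.331] pointing down, gripper open.
Joint ranges: [-2.99, 2.99], [-0.84, 1.86], [-1.1, 1.16], [-1.84, 2.11], [-1.51, 1.56], [-3.14, 3.14]. Speed limits (rad/s): [2.22, 2.22, 2.57, 3.14, 3.14, 3.14].

## Interface

Orientations are given as a 3x3 rotation matrix whose columns are the frame's x, y, z axes.
In Python, from rig import r, read_camera, ik, sign_off gives the robot as it stands (r), with the cameras as plain functions, the kinematics as plain functions and the job as plain functions. Calls block until the motion is done:
- r.move_pose(position, orientation): joint-space move of the TCP to a pose.
- r.line_to(position, rotation=None, rate=150, f_stop=None): straight line of the TCP; rotation=None keeps the orientation; rate is the mean speed in mm/s. With f_stop (N) it stops when the force on the tool has changed by that much, and returns True; else False.
- r.move_joints(angles): joint-space move.
- r.move_gripper(opening, effort=None): finger opening in mm; effort is the grip in N (None keeps the last); returns when the fingers have stopped.
- r.wait(seconds).
- ik(position, orientation): joint angles nearest the present ones, or None.
- r.get_obs(): the state.
- read_camera(name): name is "side" or "top" or "wrist"; returns a dict with "img" (480x640x3 uint8, red, green, blue), "fx", "fy", "cx", "cy" (pixels), "world_to_cam" (4x4, takes a point from world to camera coordinates). Camera axes: x right, y down, z forward; pixel columns grow to the right and rows downward; lengths in mm; the calibration is good to about 2 mm. A picture is of the moment at which its call begins. There is no depth.
A pose or a line that the arm cannot do raises r.PlanningError and nothing moves.
- sign_off(): hands the job in; it is judged then, once.
The state is a dict: "time": time; "joints": joint angles; "qd": joint speeds; "joint_torque": joint torques, N m; "tool_pos": TCP position; "eef_rot": TCP orientation; "force": force on the tool from outside, world axes, zero at the start; "wrist_torque": the same for the moment, N m; "width": finger opening in mm; "finger_force": force on a finger pad.
Only numpy, scipy, OpenCV 4.12 (cv2) and the standard library are available. Lean on these libraries where they do the work, as an engineer would, in place of code of your own. Each camera call takes 0.05 s, during which the arm holds its last target. There are 200 camera calls.

## Working session

There is one attempt and no reset: what is moved stays moved. The work goes in short steps, each a Python script; the robot and the scene stay as the last script left them, time stands still between calls to the robot, and variables do not carry over. Pictures are saved under pics/ and viewed, at most 10 in all, crops included, and the job is handed in when it is done.

```bash
mkdir -p pics
python3 - <<'E'
from rig import r, read_camera, ik, sign_off
import cv2
for n in ("top","side"):
    c=read_camera(n); cv2.imwrite(f"pics/{n}0.png",c["img"][:,:,::-1]); 
    import numpy as np; np.set_printoptions(suppress=True,precision=3)
    print(n,c["fx"],c["cx"],c["cy"],c["world_to_cam"])
print(r.get_obs())
E
```

```text
top 571.4190336367584 315.58084026487745 240.9954462492711 [[  -0.013   -1.      -0.008  218.399]
 [  -0.995    0.014   -0.102  531.721]
 [   0.103    0.006   -0.995 1165.434]
 [   0.       0.       0.       1.   ]]
side 512.0317032998397 325.52292570370713 236.33911476784664 [[ -0.98   -0.197   0.004 545.124]
 [ -0.096   0.459  -0.883  22.335]
 [  0.173  -0.866  -0.469 964.49 ]
 [  0.      0.      0.      1.   ]]
{'time': 0.1, 'joints': array([1.058, 0.105, 0.097, 1.564, 0.   , 1.353]), 'qd': array([ 0.001, -0.001,  0.003, -0.001,  0.   ,  0.001]), 'joint_torque': array([  0.006, -55.821,  50.472,   0.013,  -0.   ,   0.   ]), 'tool_pos': array([174.169, 573.844, 230.598]), 'eef_rot': array([[-0.957,  0.291, -0.001],
       [ 0.291,  0.957, -0.001],
       [ 0.   , -0.001, -1.   ]]), 'force': array([ 0.088, -0.594, -0.698]), 'wrist_torque': array([-0.03 ,  0.014, -0.03 ]), 'finger_force': 0.0, 'width': 85.39573758845037}
```

View pics/top0.png

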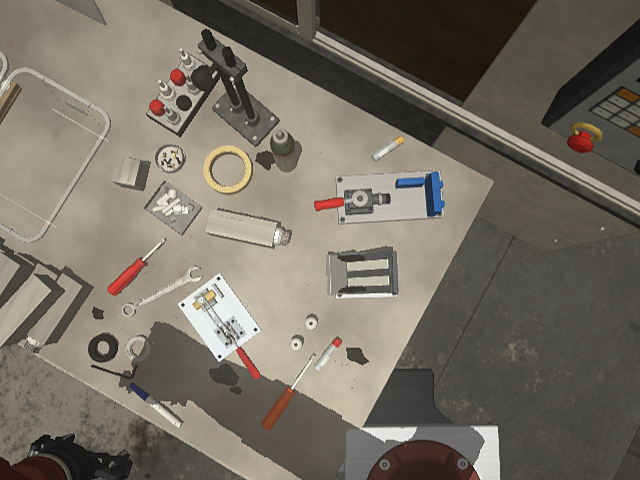

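View pics/side0.png

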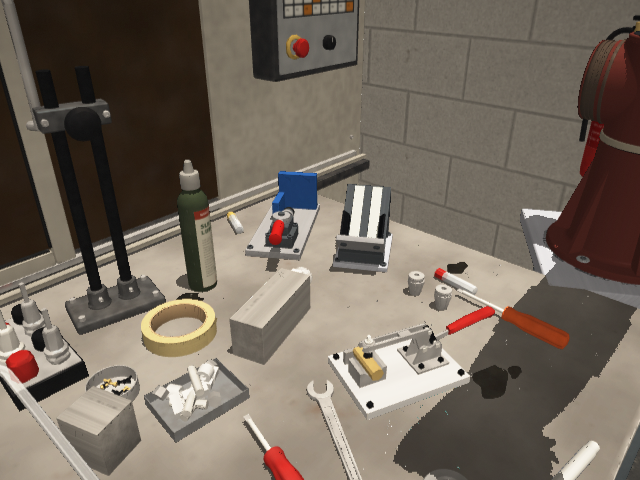

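The top view shows the bar at about (247,228) with its snout to the right. The rest is at (362,272), rising to the right, and the fixture is at (390,197) with its blue wall at the right and its rail at the top. The red handle points left at (328,204). The side view confirms the end stop faces the side camera. Next I'll view enlarged crops for the corners.

```bash
cat > h.py <<'E'
import numpy as np, cv2
from rig import r, read_camera, ik, sign_off
np.set_printoptions(suppress=True,precision=4,linewidth=150)
def ray(c,u,v):
    W=c["world_to_cam"]; R=W[:3,:3]; o=-R.T@W[:3,3]
    d=R.T@np.array([(u-c["cx"])/c["fx"],(v-c["cy"])/c["fy"],1]); return o,d
def onz(c,u,v,z):
    o,d=ray(c,u,v); return o+d*(z-o[2])/d[2]
def proj(c,p):
    q=c["world_to_cam"]@np.r_[p,1]; return np.array([c["fx"]*q[0]/q[2]+c["cx"],c["fy"]*q[1]/q[2]+c["cy"]])
def tri(c1,p1,c2,p2):
    o,d=ray(c1,*p1); q,e=ray(c2,*p2); s=np.linalg.lstsq(np.c_[d,-e],q-o,rcond=None)[0]
    a,b=o+d*s[0],q+e*s[1]; return (a+b)/2,np.linalg.norm(a-b)
E
python3 - <<'E'
from h import *
t=read_camera("top"); s=read_camera("side")
I=t["img"][:,:,::-1]
a=cv2.resize(I[160:310,310:460],None,fx=4,fy=4,interpolation=cv2.INTER_CUBIC)   # 600x600
cv2.imwrite("pics/t1.png",a)
b=cv2.resize(I[190:265,195:305],None,fx=7,fy=7,interpolation=cv2.INTER_CUBIC); cv2.imwrite("pics/t2.png",b)
S=s["img"][:,:,::-1]; cv2.imwrite("pics/s1.png",cv2.resize(S[165:315,225:425],None,fx=4,fy=4,interpolation=cv2.INTER_CUBIC))
E
```

```text
(no output)
```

View pics/t1.png

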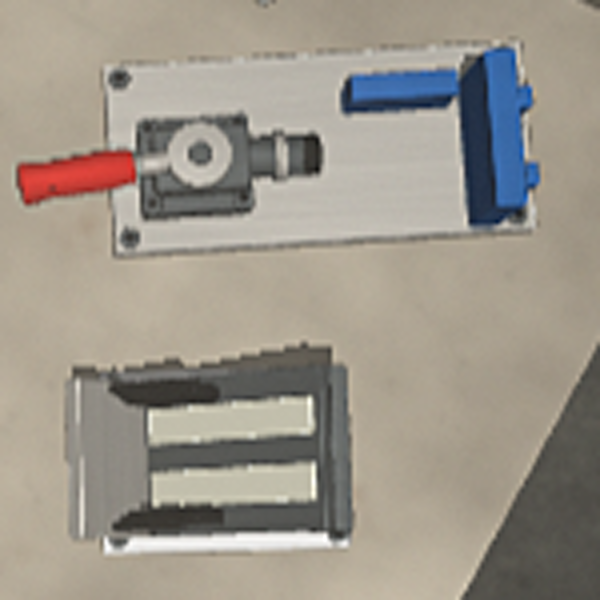

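View pics/t2.png

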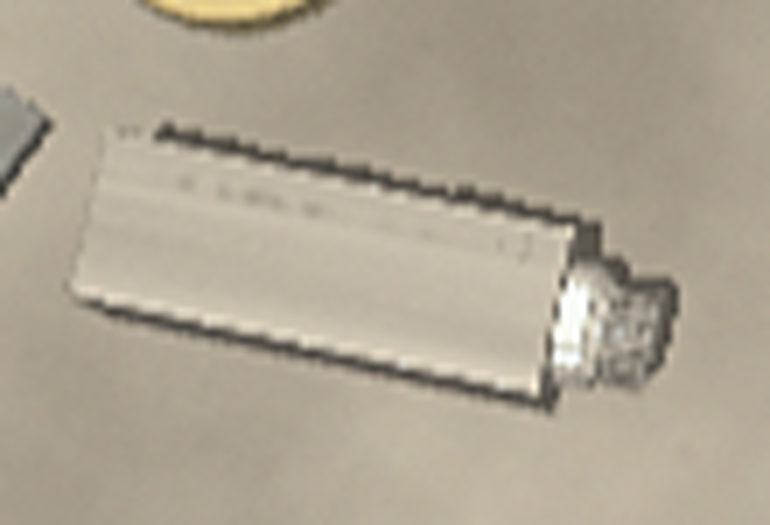

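View pics/s1.png

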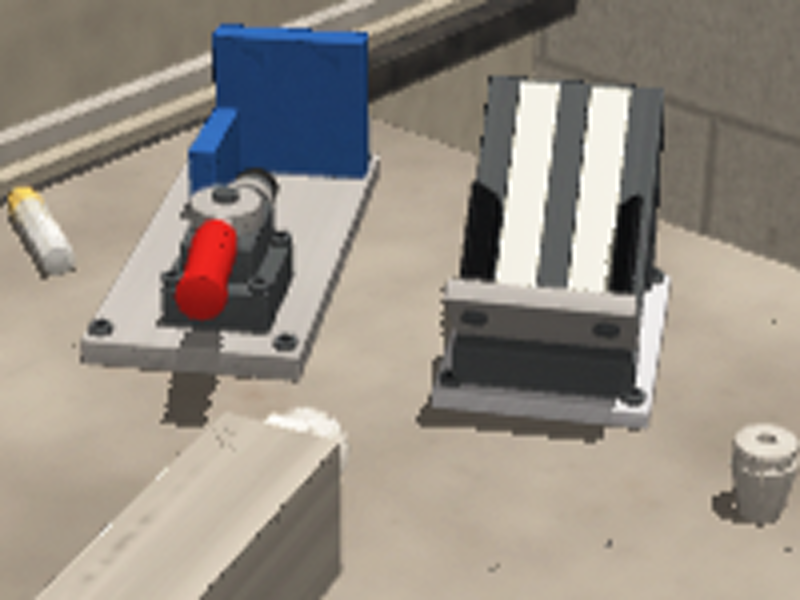

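Pixel positions in the crops:
- **t1:** the strip ends and fixture corners are clear. The wall's foot line runs (463,60)–(470,225) and the rail's foot line (345,112)–(462,103).
- **t2:** the bar's top corners are (107,132), (72,292), (540,395) and (577,225).
- **s1:** the strip tops are (522,82) and (632,88), and the wall-face top corners are (215,28) and (368,38).

Run:
```python
from h import *
t=read_camera("top"); s=read_camera("side")
T1=lambda p:(310+(p[0]+.5)/4-.5,160+(p[1]+.5)/4-.5)
T2=lambda p:(195+(p[0]+.5)/7-.5,190+(p[1]+.5)/7-.5)
S1=lambda p:(225+(p[0]+.5)/4-.5,165+(p[1]+.5)/4-.5)
print("cam",ray(t,0,0)[0],ray(s,0,0)[0])
P=[onz(t,*T2(p),62) for p in [(107,132),(72,292),(540,395),(577,225)]]
print("bar",np.array(P))
f=(P[0]+P[1])/2;b=(P[2]+P[3])/2;x=f-b;print("len",np.linalg.norm(x),"w",np.linalg.norm(P[0]-P[1]),np.linalg.norm(P[2]-P[3]),"dir",x/np.linalg.norm(x), "yaw edges",[np.degrees(np.arctan2(*(d[1::-1]))) for d in (P[0]-P[3],P[1]-P[2])])
print("strip tops",tri(t,T1((311,397)),s,S1((522,82))),tri(t,T1((317,499)),s,S1((632,88))))
for q in [(148,410),(153,508)]: print("strip low z40",onz(t,*T1(q),40))
for q in [(311,397),(314,432),(315,460),(317,499)]: print("strip hi z117.8",onz(t,*T1(q),117.8))
print("wall foot",[onz(t,*T1(q),14) for q in [(463,60),(470,225)]])
print("wall top face",tri(t,T1((485,50)),s,S1((215,30))),tri(t,T1((498,210)),s,S1((368,40))))
print("rail foot",[onz(t,*T1(q),14) for q in [(345,112),(462,103)]])
print("pin",[onz(t,*T1((202,153)),z) for z in(66,75)])
print("grip end",onz(t,*T1((20,184)),66))
print("base corners",np.array([onz(t,*T1(q),14) for q in [(105,65),(113,251),(534,227),(520,42)]]))
```

```text
cam [ 412.2958  203.5487 1215.418 ] [370.1525 932.8605 469.7432]
bar [[601.1041 426.1426  62.    ]
 [554.1862 436.0651  62.    ]
 [522.1983 300.0405  62.    ]
 [571.7454 288.9998  62.    ]]
len 139.9855823493225 w 47.955652784074715 50.762378327329856 dir [0.2191 0.9757 0.    ] yaw edges [np.float64(77.91686105331884), np.float64(76.76660603369935)]
strip tops (array([488.042 ,  72.5912, 115.509 ]), np.float64(2.0639870755992065)) (array([438.5818,  71.0875, 116.1959]), np.float64(2.8654431859910376))
strip low z40 [488.7904 147.7184  40.    ]
strip low z40 [438.4597 146.1015  40.    ]
strip hi z117.8 [488.91    72.9722 117.8   ]
strip hi z117.8 [472.0604  71.9726 117.8   ]
strip hi z117.8 [458.628   71.8456 117.8   ]
strip hi z117.8 [439.9709  71.3791 117.8   ]
wall foot [array([675.3223, -25.1626,  14.    ]), array([586.322 , -25.9427,  14.    ])]
wall top face (array([661.5342, -21.768 ,  91.9817]), np.float64(3.272721364311028)) (array([581.2612, -25.4407,  91.4347]), np.float64(2.3246709892122337))
rail foot [array([648.0732,  38.5537,  14.    ]), array([652.0216, -23.8642,  14.    ])]
pin [array([617.7564, 119.009 ,  66.    ]), array([616.1477, 119.6709,  75.    ])]
grip end [603.1316 211.8858  66.    ]
base corners [[675.458  165.9897  14.    ]
 [575.1237 163.441   14.    ]
 [584.766  -59.7635  14.    ]
 [684.6504 -55.8932  14.    ]]
```

The fit is consistent: the bar length comes out at 140.0 and its yaw at about 77.3°. I'll check IK for the whole plan and refine the rest and fixture with a wrist view.

```bash
cat >> h.py <<'E'
def Rz(a): c,s=np.cos(a),np.sin(a); return np.array([[c,-s,0],[s,c,0],[0,0,1.]])
S2=np.sqrt(.5)
BED=np.array([[S2,0,-S2],[0,1,0],[S2,0,S2]])       # bed axes in rest axes (x up slope, z out)
FLIP=np.diag([-1.,-1,1])                            # bar axes in bed axes (x against, z along)
def tool(zt,yt):                                    # rotation with approach zt and closing axis yt
    return np.c_[np.cross(yt,zt),yt,zt]
def barpose(Rb,ob,g,tilt,s):
    """TCP pose gripping the bar (frame Rb,ob) at bar point g; tilt 0 = along -bar z, + leans towards bar +x"""
    z=Rb@np.array([np.sin(tilt),0,-np.cos(tilt)]); return ob+Rb@np.array(g)+19*z, tool(z,s*Rb[:,1])
# estimates
BARYAW=np.radians(77.3); BARO=np.array([559.2,349.1,0])
RESTYAW=np.radians(-89.0); BEDO=np.array([463.5,149,40.])
FYAW=np.radians(2.4); FO=np.array([622.5,7.,0])
def restbar(): return Rz(RESTYAW)@BED@FLIP
def fixbar():   # bar x down, bar z along fixture +y, bar y = z cross x
    R=Rz(FYAW); x=np.array([0,0,-1.]); z=R[:,1]; return np.c_[x,np.cross(z,x),z]
E
python3 - <<'E'
from h import *
for s in (1,-1):
    print("s",s)
    print(" pick",ik(*barpose(Rz(BARYAW),BARO,(0,0,38),0,s)))
    Rb=restbar(); o=BEDO+Rz(RESTYAW)@BED@np.array([84,0,0])
    print(" place",ik(*barpose(Rb,o,(0,0,38),0,s)))
    for d in (35,45,55):
        a=np.radians(d)
        print(d," regrip",ik(*barpose(Rb,o,(-30,0,38),a,s))," fix",ik(*barpose(fixbar(),FO+[0,0,98],(-30,0,38),a,s))," fixup",ik(*barpose(fixbar(),FO+[0,5,178],(-30,0,38),a,s)))
print(fixbar(),restbar())
p=(520,60,330); R=tool(np.array([0,0,-1.]),np.array([1.,0,0]))
q=[ik(p,R),ik(p,R@FLIP)]; print(q)
r.move_pose(p,R if q[0] is not None and abs(q[0][5])<abs(q[1][5]) else R@FLIP)
c=read_camera("wrist"); print(c["fx"],c["cx"],c["cy"],ray(c,320,240)); cv2.imwrite("pics/w1.png",c["img"][:,:,::-1]); print(r.get_obs()["time"])
E
```

```text
s 1
 pick [ 0.3602  0.3493 -0.0121  1.2095  0.     -0.9889]
 place [ 0.3697  0.1895 -0.2038  1.5097 -0.7257 -1.0914]
35  regrip [ 0.0323 -0.2427 -0.4292  1.3869 -0.1745 -1.5558]  fix [ 0.2321  0.5194  0.1356  1.4507 -0.9346 -1.2469]  fixup [ 0.2395  0.4728  0.2234  1.5947 -0.9327 -1.2349]
45  regrip [-0.0746 -0.2829 -0.4551  1.3986  0.     -1.6628]  fix [ 0.184   0.4032  0.0645  1.3728 -0.7754 -1.3711]  fixup [ 0.1916  0.3669  0.167   1.5189 -0.7743 -1.3606]
55  regrip [-0.1825 -0.2878 -0.4672  1.4264  0.171  -1.7738]  fix [ 0.1252  0.3125  0.0152  1.3317 -0.6084 -1.4692]  fixup [ 0.133   0.2851  0.1293  1.4786 -0.608  -1.4598]
s -1
 pick [ 0.3602  0.3493 -0.0121  1.2095  0.      2.1527]
 place [ 0.3697  0.1895 -0.2038  1.5097 -0.7257  2.0502]
35  regrip [ 0.0323 -0.2427 -0.4292  1.3869 -0.1745  1.5858]  fix [ 0.2321  0.5194  0.1356  1.4507 -0.9346  1.8947]  fixup [ 0.2395  0.4728  0.2234  1.5947 -0.9327  1.9067]
45  regrip [-0.0746 -0.2829 -0.4551  1.3986  0.      1.4788]  fix [ 0.184   0.4032  0.0645  1.3728 -0.7754  1.7705]  fixup [ 0.1916  0.3669  0.167   1.5189 -0.7743  1.781 ]
55  regrip [-0.1825 -0.2878 -0.4672  1.4264  0.171   1.3678]  fix [ 0.1252  0.3125  0.0152  1.3317 -0.6084  1.6724]  fixup [ 0.133   0.2851  0.1293  1.4786 -0.608   1.6818]
[[ 0.     -0.9991 -0.0419]
 [ 0.     -0.0419  0.9991]
 [-1.     -0.      0.    ]] [[-0.0123 -0.9998 -0.0123]
 [ 0.707  -0.0175  0.707 ]
 [-0.7071  0.      0.7071]]
[array([-0.1353, -0.081 ,  0.0922,  1.744 ,  0.    ,  1.4355]), array([-0.1353, -0.081 ,  0.0922,  1.744 ,  0.    , -1.7061])]
344.8813216874038 313.63042467075906 241.59553690006138 (array([520.4086, 134.1507, 472.5923]), array([ 0.0192, -0.2882, -0.9576]))
2.5917
```

View pics/w1.png

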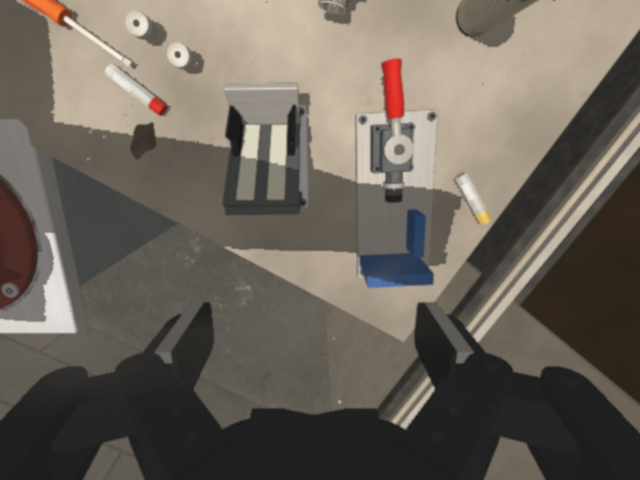

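The wrist view shows the rest at about (265,150), the fixture base from (358,112) to (436,276), and the pin at (399,149). An enlargement will give edge pixels.

Run:
```python
from h import *
I=cv2.imread("pics/w1.png")[80:280,210:450]
I=cv2.convertScaleAbs(I,alpha=1.5,beta=10)
cv2.imwrite("pics/w2.png",cv2.resize(I,None,fx=3,fy=3,interpolation=cv2.INTER_CUBIC))
```

```text
(no output)
```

View pics/w2.png

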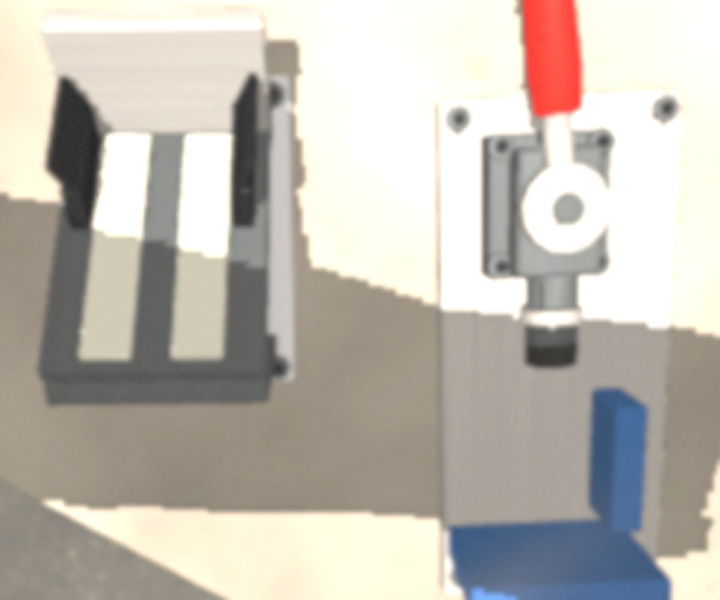

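The enlargement shows the strip ends at (105,133), (79,359) and (223,358), the bed's top edge from (40,375) to (270,373), the wall foot from (450,527) to (595,522), and the rail foot from (593,392) to (590,510).

Run:
```python
from h import *
w=read_camera("wrist"); t=read_camera("top")
W=lambda p:(210+(p[0]+.5)/3-.5,80+(p[1]+.5)/3-.5)
T1=lambda p:(310+(p[0]+.5)/4-.5,160+(p[1]+.5)/4-.5)
f=lambda z,*ps:print(z,*[onz(w,*W(p),z)[:2].round(1) for p in ps])
print("strips low");f(40,(105,133),(150,133),(185,133))
print("strips hi");f(117.8,(79,359),(132,359),(171,358),(223,358))
print("bed top edge");f(118,(40,375),(270,373))
print("stop top");f(72.5,(45,18),(265,15))
print("wall foot");f(14,(450,527),(595,522))
print("rail foot");f(14,(593,392),(590,510))
print("base left edge");f(14,(437,105),(443,515)); print("right");f(14,(680,95),(657,550))
print("tri hi strips",[tri(w,W(a),t,T1(b)) for a,b in (((79,359),(317,499)),((223,358),(311,397)))])
print("tri low",[tri(w,W(a),t,T1(b)) for a,b in (((105,133),(153,508)),)])
print("tri pin",tri(w,W((568,208)),t,T1((202,153))))
print("tri wallface foot",tri(w,W((450,527)),t,T1((470,225))))
print("tri railend foot",tri(w,W((593,392)),t,T1((345,112))))
```

```text
strips low
40 [438.5 147.7] [456.3 147.7] [470.2 147.7]
strips hi
117.8 [440.1  71.2] [458.4  71.3] [471.9  71.6] [489.9  71.7]
bed top edge
118 [426.2  65.6] [506.1  66.5]
stop top
72.5 [425.5 185.3] [503.7 186.4]
wall foot
14 [585.6 -26.3] [653.4 -23.7]
rail foot
14 [647.4  38.3] [650.6 -17.8]
base left edge
14 [572.5 159.8] [582.1 -20.4]
right
14 [673.3 163.9] [683.9 -37.6]
tri hi strips [(array([439.9962,  71.2647, 117.5113]), np.float64(0.1619377031134008)), (array([489.3686,  71.9257, 115.045 ]), np.float64(1.519106214526876))]
tri low [(array([438.6697, 146.9008,  42.2397]), np.float64(1.473166469607796))]
tri pin (array([615.7916, 120.1302,  75.3679]), np.float64(1.0282864406264605))
tri wallface foot (array([585.6003, -25.4496,  16.4976]), np.float64(0.7125745414161759))
tri railend foot (array([648.3992,  37.9522,  11.2882]), np.float64(0.6160101977777793))
```

```bash
cat >> h.py <<'E'
RESTYAW=np.radians(-89.0); BEDO=np.array([463.8,146.8,40.])
FYAW=np.radians(2.5); FO=np.array([623.3,6.8,0])
def st(m):
    o=r.get_obs(); print(m,"t",round(o["time"],2),"pos",o["tool_pos"],"w",round(o["width"],2),"ff",round(o["finger_force"],1),"F",o["force"])
def bedo(x,y,z): return BEDO+Rz(RESTYAW)@BED@np.array([x,y,z])
G1=(0,0,36)
E
python3 - <<'E'
from h import *
p,R=barpose(Rz(BARYAW),BARO,G1,0,-1)
r.move_gripper(75)
r.move_pose(p+[0,0,90],R)
r.line_to(p,rate=100,f_stop=15); st("down")
r.move_gripper(40,effort=60); st("grip")
r.line_to(p+[0,0,110],rate=150); st("lift")
ph,Rh=barpose(restbar(),bedo(91,0,75),G1,0,-1)
r.move_pose(ph,Rh); st("hover")
r.line_to(barpose(restbar(),bedo(91,0,30),G1,0,-1)[0],rate=100); st("above")
for n in("side","top","wrist"): cv2.imwrite(f"pics/{n}3.png",read_camera(n)["img"][:,:,::-1])
a=cv2.imread("pics/side3.png")[150:300,300:450]; b=cv2.imread("pics/top3.png")[200:350,300:430]
cv2.imwrite("pics/c3.png",np.hstack([cv2.resize(a,(420,420)),cv2.resize(b,(364,420))]))
E
```

```text
down t 5.38 pos [559.8177 349.3255  17.9401] w 74.98 ff 0.0 F [ 0.2444  0.0096 -0.1018]
grip t 5.72 pos [559.6013 349.37    17.9567] w 48.98 ff 64.3 F [-1.7457 -1.0813  5.6508]
lift t 6.61 pos [558.4518 348.7886 125.3836] w 49.36 ff 63.2 F [-0.6323  0.3611 -7.063 ]
hover t 7.47 pos [463.9257 148.1027 168.5844] w 49.32 ff 63.3 F [-0.3109  0.1432 -5.8827]
above t 8.07 pos [464.5385 115.8113 137.9261] w 49.41 ff 63.3 F [-0.2953  0.6288 -5.6705]
```

View pics/c3.png

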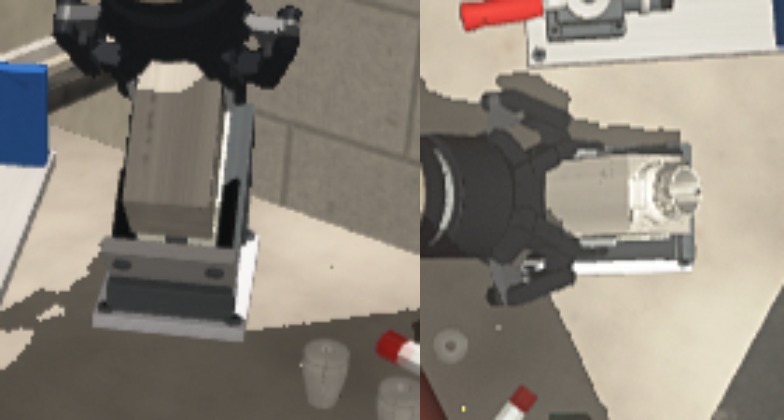

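The bar hangs square over the bed, snout up. Its foot centre is at about (172,222), in line with the stop centre at (172,280). Now I'll seat it by contact.

Run:
```python
from h import *
B=Rz(RESTYAW)@BED
def inbed(m):
    o=r.get_obs(); c=o["tool_pos"]-19*o["eef_rot"][:,2]; print(m,"bar in bed",B.T@(c-BEDO)-[0,0,36],"F bed",B.T@o["force"],"w",round(o["width"],1),"t",round(o["time"],2))
g=lambda x,z:barpose(restbar(),bedo(x,0,z),G1,0,-1)[0]
inbed("start")
r.line_to(g(91,8),rate=80,f_stop=15); inbed("8mm")
print(r.line_to(g(91,-5),rate=25,f_stop=8)); inbed("bed")
o=r.get_obs(); p=o["tool_pos"]
print(r.line_to(p+B@[0,0,1.0],rate=25))
p=r.get_obs()["tool_pos"]
print(r.line_to(p+B@[-16,0,0],rate=25,f_stop=15)); inbed("stop")
```

```text
start bar in bed [91.065   0.4281 30.7626] F bed [-4.943   0.5513 -3.9157] w 48.9 t 8.22
8mm bar in bed [91.0649 -0.193   7.8645] F bed [-4.5133 -0.7033 -3.9834] w 49.3 t 8.65
True
bed bar in bed [90.8403  0.5632  4.3204] F bed [-2.1302  1.3778  5.3693] w 49.4 t 8.97
False
True
stop bar in bed [81.8555  0.5346  5.0516] F bed [ 4.7848 -0.7624 -0.9128] w 49.4 t 9.68
```

```bash
cat >> h.py <<'E'
B=Rz(RESTYAW)@BED
def inbed(m):
    o=r.get_obs(); c=o["tool_pos"]-19*o["eef_rot"][:,2]; print(m,"in bed",B.T@(c-BEDO)-[0,0,36],"F bed",B.T@o["force"],"w",round(o["width"],1),"t",round(o["time"],2))
E
python3 - <<'E'
from h import *
mv=lambda d,f=None,rate=25:r.line_to(r.get_obs()["tool_pos"]+B@np.array(d,float),rate=rate,f_stop=f)
print(mv([0,0,-5],10)); inbed("pressed")
r.move_gripper(75); inbed("open")
r.move_gripper(40,effort=25); inbed("regrip")
print(mv([-5,0,0],15)); inbed("push stop")
print(mv([0,0,-4],12)); inbed("push bed")
r.move_gripper(75); inbed("open")
mv([0,0,75],rate=150); inbed("up")
for n in("side","top"): cv2.imwrite(f"pics/{n}4.png",read_camera(n)["img"][:,:,::-1])
a=cv2.imread("pics/side4.png")[150:300,300:450]; b=cv2.imread("pics/top4.png")[200:350,300:430]
cv2.imwrite("pics/c4.png",np.hstack([cv2.resize(a,(420,420)),cv2.resize(b,(364,420))]))
E
```

```text
True
pressed in bed [81.6749  0.738   4.0284] F bed [ 0.0336 -0.3862  4.6118] w 49.2 t 9.89
open in bed [81.3521  0.2281  3.2157] F bed [ 1.0856  0.2061 -0.0521] w 74.7 t 10.27
regrip in bed [81.3997  0.3778  3.3726] F bed [-0.6314  1.1348 -0.1462] w 49.7 t 10.61
True
push stop in bed [81.3769  0.4068  3.47  ] F bed [ 4.7545 -0.4514  2.118 ] w 49.8 t 10.82
True
push bed in bed [81.4474  0.4402  2.1407] F bed [0.5116 0.8838 2.4631] w 49.7 t 11.03
open in bed [81.1108  0.086   1.6124] F bed [-0.5271  1.198  -0.3866] w 75.5 t 11.39
up in bed [80.7941 -0.0237 76.0453] F bed [-0.4838 -1.5131 -0.4275] w 74.9 t 12.04
```

View pics/c4.png

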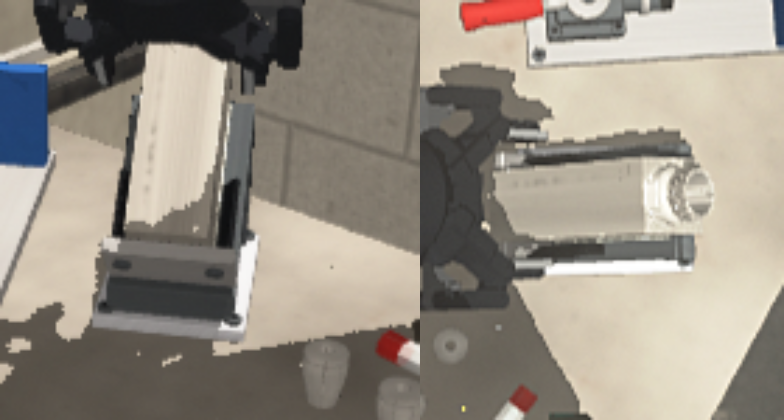

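The bar lies in the rest, snout up. I'll compare the predicted and seen corners to check that it is fully down: the block end is at (645,155–235) in the right half, and the foot's top edge is at (125,225)–(213,240) in the left half.

Run:
```python
from h import *
t=read_camera("top"); s=read_camera("side")
B_=Rz(RESTYAW)@BED
for n,q in (("end+",(140,25,62)),("end-",(140,-25,62)),("foot+",(0,25,62)),("foot-",(0,-25,62)),("stop+",(0,40,46)),("stop-",(0,-40,46)),("snout",(167,0,31))):
    P=BEDO+B_@np.array(q); a,b=proj(t,P),proj(s,P)
    print(n,"top crop",(a-[300,200])*2.8+[420,0],"side crop",(b-[300,150])*2.8)
# lit-white edges along the bar's axis in both pictures
a=s["img"][150:300,300:450]; b=t["img"][200:350,300:430]
A=cv2.resize(a,(600,600),interpolation=cv2.INTER_CUBIC)[200:420,60:460]; 
Bm=cv2.resize(b[40:105,20:115],None,fx=4.2,fy=4.2,interpolation=cv2.INTER_CUBIC)
H=max(A.shape[0],Bm.shape[0]); pad=lambda i:cv2.copyMakeBorder(i,0,H-i.shape[0],0,0,cv2.BORDER_CONSTANT)
cv2.imwrite("pics/c5.png",np.hstack([pad(A),pad(Bm)])[:,:,::-1]); print(A.shape,Bm.shape)
```

```text
end+ top crop [646.8155 156.775 ] side crop [148.6654   8.1382]
end- top crop [650.112  234.2646] side crop [229.8852  13.2499]
foot+ top crop [492.2165 171.7972] side crop [121.2814 223.1846]
foot- top crop [494.521  242.5602] side crop [206.0928 230.5626]
stop+ top crop [507.1662 151.4653] side crop [ 99.0301 229.3225]
stop- top crop [510.93   263.5779] side crop [232.3555 241.0405]
snout top crop [711.4279 193.6814] side crop [195.8972  -5.6357]
(220, 400, 3) (273, 399, 3)
```

View pics/c5.png

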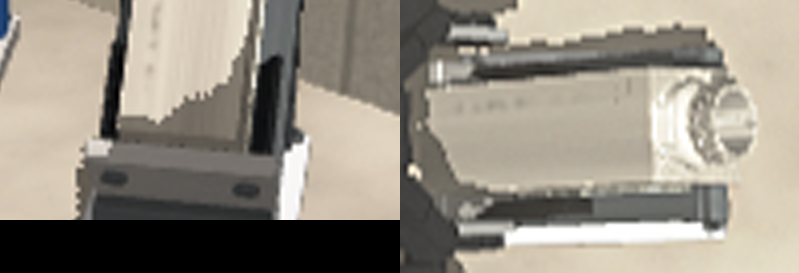

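Measured against the stop, the bar sits home. The stop and foot edges are displaced alike, which means the bed origin is about 3 mm further along y than I estimated. I'll regrip with the tool vertical and go to the fixture.

```bash
cat >> h.py <<'E'
BEDO=np.array([463.8,150.0,40.]); A2=np.radians(45); G2=(-30,0,38)
F=Rz(FYAW)
def fixp(x,y,z): return barpose(fixbar(),FO+F@np.array([x,y,z+84.]),G2,A2,-1)   # foot at fixture x,y,z
def infix(m):
    o=r.get_obs(); c=o["tool_pos"]-19*o["eef_rot"][:,2]; print(m,"foot in fix",F.T@(c-FO)-[0,7,114],"F",F.T@o["force"],"w",round(o["width"],1),"ff",round(o["finger_force"],1),"t",round(o["time"],2))
E
python3 - <<'E'
from h import *
p0=r.get_obs()["tool_pos"]
r.line_to(p0+[0,10,90],rate=200)
p,R=barpose(restbar(),bedo(84,0,0),G2,A2,-1)
r.move_pose(p+[0,0,110],R); st("hover")
print(r.line_to(p,rate=100,f_stop=12)); st("down")
r.move_gripper(40,effort=110); st("grip")
r.line_to(p+[0,0,120],rate=120); st("lift")
ph,Rf=fixp(-6,6,125)
r.move_pose(ph,Rf); infix("hover")
print(r.line_to(fixp(-6,6,30)[0],rate=100,f_stop=20)); infix("low")
E
```

```text
hover t 13.6 pos [463.9608  96.0804 237.2802] w 75.31 ff 0.0 F [-0.7333  0.2013 -0.6226]
False
down t 14.85 pos [465.2277  96.2153 129.2386] w 75.11 ff 0.0 F [ 0.0506 -0.291   0.5259]
grip t 15.2 pos [465.225   96.2376 129.3372] w 49.11 ff 115.1 F [-0.5382  0.0691  6.0453]
lift t 16.35 pos [464.35    96.2807 247.5137] w 48.95 ff 114.3 F [-0.4804  0.9319 -5.7942]
hover foot in fix [ -6.5547  37.1288 124.6886] F [ 0.1402 -0.4211 -6.0767] w 48.8 ff 114.4 t 17.19
True
low foot in fix [-6.2449 35.4744 57.1042] F [ 0.8937 -3.9686  3.4268] w 48.7 ff 114.8 t 17.88
```

My `fixp` left out the 31 mm between the bar's underside and its foot centre, so the bar touched the clamp block top. The force stop caught it at 57 mm. I'll lift, correct that and go on.

```bash
cat >> h.py <<'E'
def fixp(x,y,z): return barpose(fixbar(),FO+F@np.array([x,y-31,z+84.]),G2,A2,-1)
E
python3 - <<'E'
from h import *
r.line_to(r.get_obs()["tool_pos"]+[0,0,60],rate=120); infix("up")
p,R=fixp(-6,6,117); r.line_to(p,R,rate=80); infix("over")
print(r.line_to(fixp(-6,6,25)[0],rate=100,f_stop=20)); infix("low")
w,t,s=[read_camera(n) for n in("wrist","top","side")]
for n,c in(("wrist",w),("top",t),("side",s)): cv2.imwrite(f"pics/{n}6.png",c["img"][:,:,::-1])
# snout / red handle blob in the top view
h=cv2.cvtColor(t["img"],cv2.COLOR_RGB2HSV); m=((h[...,0]<6)|(h[...,0]>174))&(h[...,1]>170)&(h[...,2]>90)
m[:, :300]=0; m[:180]=0; m[230:]=0; v,u=np.nonzero(m)
if len(u): print("handle",len(u),onz(t,u.mean(),v.mean(),66))
E
```

```text
up foot in fix [ -6.5251  35.5379 116.0161] F [-0.0019  0.0121 -6.2924] w 48.9 ff 114.5 t 18.53
over foot in fix [ -6.2924   5.7143 116.7901] F [ 0.2078 -0.4696 -6.1369] w 49.0 ff 114.5 t 19.05
False
low foot in fix [-5.5071  6.015  25.959 ] F [ 0.7214 -0.1339 -5.9411] w 48.8 ff 114.5 t 20.12
```

Run:
```python
from h import *
mv=lambda d,f=None,rate=25:r.line_to(r.get_obs()["tool_pos"]+F@np.array(d,float),rate=rate,f_stop=f)
print(mv([0,0,-18],10)); infix("seat")
r.wait(.3); infix("settle")
r.move_gripper(62); infix("open: bar stands free")
r.move_gripper(40,effort=40); infix("regrip")
print(mv([15,0,0],12)); infix("rail")
print(mv([0,-14,0],12)); infix("wall")
```

```text
True
seat foot in fix [-5.5003  6.1004 15.7603] F [1.2434 2.0177 2.9826] w 49.4 ff 115.6 t 20.73
settle foot in fix [-5.5038  6.0963 15.7552] F [1.2774 2.6701 6.2566] w 49.0 ff 115.5 t 21.02
open: bar stands free foot in fix [-6.8004  6.0646 13.7276] F [-0.0802  0.2109 -0.3555] w 61.9 ff 0.0 t 21.31
regrip foot in fix [-6.6728  6.1849 13.8319] F [0.7106 0.4236 0.0036] w 49.5 ff 43.6 t 21.56
True
rail foot in fix [-1.2084  5.9855 13.8872] F [-1.2314  1.8086  5.2053] w 49.6 ff 42.9 t 21.93
True
wall foot in fix [-0.9875  1.7215 14.6388] F [-0.1915  0.7858  3.2837] w 49.8 ff 42.9 t 22.27
```

Both contacts came close to where I expected them. To rule out seat friction, I'll ease the bar up slightly and push again.

Run:
```python
from h import *
mv=lambda d,f=None,rate=20:r.line_to(r.get_obs()["tool_pos"]+F@np.array(d,float),rate=rate,f_stop=f)
mv([0,0,.7])
infix("eased")
print(mv([12,0,0],25)); infix("rail")
print(mv([0,-10,0],25)); infix("wall")
print(mv([0,0,-4],12)); infix("seat")
```

```text
eased foot in fix [-0.8933  1.9101 14.8053] F [ 0.4089  0.521  -2.8896] w 49.5 ff 42.8 t 22.52
True
rail foot in fix [-0.1526  1.94   14.8491] F [-2.5478  2.7375  5.9371] w 49.1 ff 43.6 t 22.85
True
wall foot in fix [-0.1476 -1.0498 15.0562] F [-1.1908  3.5934  4.1931] w 49.5 ff 43.5 t 23.2
True
seat foot in fix [-0.0465 -0.7824 14.9385] F [-2.8033  3.1018  5.9978] w 49.1 ff 43.6 t 23.41
```

The rail contact is firm, and the wall contact leaves any remainder to the plunger. Next I'll release, retreat and measure the handle, the bottle and the bar.

```bash
cat >> h.py <<'E'
PIN=FO+F@np.array([0,112.,0])
def hpose(th,off,s,rad=66,z=57):          # tool down, behind the handle at handle value th
    a=np.radians(103)-th+FYAW; u=np.array([np.cos(a),np.sin(a),0]); t=np.array([u[1],-u[0],0])
    return PIN+rad*u-off*t+[0,0,z], tool(np.array([0,0,-1.]),s*u)
E
python3 - <<'E'
from h import *
r.move_gripper(62); infix("open")
R=r.get_obs()["eef_rot"]; p=r.get_obs()["tool_pos"]
print(r.line_to(p-110*R[:,2],rate=150,f_stop=20)); infix("retreat")
p=r.get_obs()["tool_pos"]; r.line_to(p+[-80,60,70],rate=200); st("away")
t,s=[read_camera(n) for n in("top","side")]
for n,c in(("top",t),("side",s)): cv2.imwrite(f"pics/{n}7.png",c["img"][:,:,::-1])
def red(c,lo,hi):
    h=cv2.cvtColor(c["img"],cv2.COLOR_RGB2HSV); m=((h[...,0]<7)|(h[...,0]>173))&(h[...,1]>150)&(h[...,2]>60)
    k=np.zeros_like(m); k[lo[1]:hi[1],lo[0]:hi[0]]=1; v,u=np.nonzero(m&k); return u.mean() if len(u) else 0,v.mean() if len(u) else 0,len(u)
u,v,n=red(t,(305,180),(355,230)); g=onz(t,u,v,70); d=F.T@(g-PIN); print("grip top",n,g,"theta",np.radians(103)-np.arctan2(d[1],d[0]),np.hypot(d[0],d[1]))
print("bottle foot (side px 202,285)",onz(s,202,280,0),"cap",tri(t,(281,134),s,(189,165)))
# bar: saturation-free bright top of block at z=154 expected around its place
for q in ((25,31,154),(-25,31,154),(-25,-31,154),(25,-31,154)): print("pred",q,proj(t,FO+F@np.array(q,float)),proj(s,FO+F@np.array(q,float)))
for sg in(1,-1): print(sg,[None if (k:=ik(*hpose(th,22,sg))) is None else k.round(2) for th in(0,.5,1,1.4)])
E
```

```text
open foot in fix [-0.5114 -1.0366 13.5548] F [-0.1228  0.217  -0.3347] w 62.5 ff 0.0 t 23.69
False
retreat foot in fix [ 0.2385 76.298  90.5412] F [-0.3291 -0.2325  0.4853] w 62.2 ff 0.0 t 24.57
away t 25.33 pos [540.5434 136.0921 260.2135] w 61.97 ff 0.0 F [ 0.696   0.507  -0.0379]
grip top 18 [603.6009 162.296   70.    ] theta -0.05698322863880678 46.05037467783999
bottle foot (side px 202,285) [715.4942 261.2417   0.    ] cap (array([709.9977, 269.3918, 207.6991]), np.float64(3.1469029243969215))
pred (25, 31, 154) [405.5188 173.7434] [274.8034 152.9431]
pred (-25, 31, 154) [407.4608 199.8484] [300.7017 154.38  ]
pred (-25, -31, 154) [440.417  197.9525] [306.8412 144.3042]
pred (25, -31, 154) [438.3179 171.8537] [282.2709 143.0094]
1 [array([ 0.08,  0.16, -0.16,  1.25,  0.  , -0.19]), array([ 0.09,  0.27, -0.04,  1.26,  0.  ,  0.32]), array([0.08, 0.36, 0.07, 1.28, 0.  , 0.81]), array([0.06, 0.41, 0.14, 1.29, 0.  , 1.18])]
-1 [array([ 0.08,  0.16, -0.16,  1.25,  0.  ,  2.95]), array([ 0.09,  0.27, -0.04,  1.26,  0.  , -2.82]), array([ 0.08,  0.36,  0.07,  1.28,  0.  , -2.33]), array([ 0.06,  0.41,  0.14,  1.29,  0.  , -1.96])]
```

The handle is near 0 and the bottle is at (712,265), well clear of the sweep. I'll push the handle over with closed fingers.

Run:
```python
from h import *
r.move_gripper(0)
p,R=hpose(-.05,48,1); r.move_pose(p+[0,0,90],R)
print(r.line_to(p,rate=130,f_stop=15)); st("behind")
for th in (0,.2,.4,.6,.8,1.0,1.15,1.25,1.35,1.43):
    p,R=hpose(th,22,1); hit=r.line_to(p,R,rate=70,f_stop=35); o=r.get_obs()
    print(th,hit,o["tool_pos"],o["force"],round(o["time"],1))
    if hit: break
```

```text
False
behind t 28.84 pos [552.6368 166.2669  57.8849] w -0.07 ff 0.0 F [-0.41   -0.1968  0.602 ]
0 False [579.5536 176.4212  57.1663] [ 0.908  -0.2273  0.1049] 29.4
0.2 False [591.3367 182.8649  56.8513] [-2.6101 -0.5371  0.4364] 29.8
0.4 False [604.6229 186.8561  56.8196] [-2.5754 -0.8926 -0.0937] 30.1
0.6 False [618.6083 188.2911  56.849 ] [-2.2005 -0.1636 -1.1429] 30.5
0.8 False [632.5161 186.8749  56.9061] [-1.746   0.6058 -0.9787] 30.8
1.0 False [645.9521 182.7327  57.0424] [-2.3112  0.4165 -1.0359] 31.2
1.15 False [655.0622 177.9563  57.0303] [-3.6802  1.8213 -0.2385] 31.5
1.25 False [660.6686 174.0672  57.0154] [-4.2611  2.1772 -0.2651] 31.7
1.35 False [665.2591 170.2467  56.9726] [-6.2507  4.2169  1.5704] 32.0
1.43 False [667.4661 168.6514  56.8904] [-14.3301  13.7909   5.3135] 32.2
```

Run:
```python
from h import *
for th in (1.5,1.58):
    p,R=hpose(th,22,1); hit=r.line_to(p,R,rate=50,f_stop=35); st(f"{th} {hit}")
    if hit: break
p,R=hpose(1.3,50,1); r.line_to(p,rate=100); r.line_to(p+[0,0,150],rate=200)
r.line_to(r.get_obs()["tool_pos"]+[-150,60,0],rate=200); st("clear")
t,s=[read_camera(n) for n in("top","side")]
for n,c in(("top",t),("side",s)): cv2.imwrite(f"pics/{n}8.png",c["img"][:,:,::-1])
h=cv2.cvtColor(t["img"],cv2.COLOR_RGB2HSV); m=(((h[...,0]<7)|(h[...,0]>173))&(h[...,1]>150)&(h[...,2]>60)).astype(np.uint8)
m[:140]=0;m[240:]=0;m[:,:300]=0;m[:,450:]=0
n,_,S,C=cv2.connectedComponentsWithStats(m)
for k in range(1,n):
    if S[k,4]>10: g=onz(t,*C[k],70); d=F.T@(g-PIN); print("red",S[k],g,"theta",np.radians(103)-np.arctan2(d[1],d[0]),np.hypot(*d[:2]))
# vertical edges and top of the standing bar seen in side and top views
for nme,c,(x0,y0,x1,y1) in(("top",t,(390,155,460,215)),("side",s,(260,110,330,250))):
    g=cv2.cvtColor(c["img"],cv2.COLOR_RGB2GRAY)[y0:y1,x0:x1]
    L=cv2.createLineSegmentDetector().detect(g)[0].reshape(-1,4); L=L[np.hypot(L[:,2]-L[:,0],L[:,3]-L[:,1])>18]
    print(nme,(L+[x0,y0,x0,y0]).round(1).tolist())
# predicted edges for a flush bar
for a,b in(((-25,31,14),(-25,31,154)),((25,31,54),(25,31,154)),((25,31,154),(-25,31,154)),((-25,31,154),(-25,-31,154)),((-25,-31,154),(25,-31,154))):
    A,Bq=[FO+F@np.array(q,float) for q in(a,b)]; print(a,b,"top",proj(t,A),proj(t,Bq),"side",proj(s,A),proj(s,Bq))
```

```text
1.5 False t 32.46 pos [668.4497 168.6266  56.7801] w -0.3 ff 17.9 F [-24.2898  28.9539  11.0017]
1.58 False t 32.72 pos [669.5619 168.561   56.6784] w -0.07 ff 27.9 F [-30.9348  46.3954  15.2353]
clear t 35.2 pos [499.4748 254.8969 205.1117] w 0.1 ff 0.0 F [ 0.3628 -0.0784 -0.1523]
red [334 158  21  28 253] [673.0155 151.3313  70.    ] theta 1.3025553010769164 63.61199761900273
top [[408.1, 200.8, 439.3, 198.7], [405.1, 175.7, 406.8, 201.8], [439.1, 196.9, 437.2, 174.3], [424.4, 210.2, 398.0, 211.9], [435.6, 172.5, 400.6, 172.6]]
side [[321.8, 173.2, 320.0, 149.4], [289.4, 247.5, 264.4, 246.2], [275.6, 154.4, 300.7, 155.7], [303.9, 139.6, 285.3, 117.3], [302.0, 119.2, 315.7, 135.8], [317.4, 126.0, 304.7, 110.3], [301.0, 248.3, 316.0, 210.3], [320.4, 206.8, 304.0, 248.5], [259.7, 196.9, 279.3, 189.2], [326.1, 151.8, 326.5, 173.1], [308.8, 206.9, 308.3, 176.9], [303.9, 216.9, 302.6, 158.1]]
(-25, 31, 14) (-25, 31, 154) top [397.4233 211.3269] [407.4608 199.8484] side [302.0011 221.1305] [300.7017 154.38  ]
(25, 31, 54) (25, 31, 154) top [398.3022 184.3873] [405.5188 173.7434] side [276.9364 201.2521] [274.8034 152.9431]
(25, 31, 154) (-25, 31, 154) top [405.5188 173.7434] [407.4608 199.8484] side [274.8034 152.9431] [300.7017 154.38  ]
(-25, 31, 154) (-25, -31, 154) top [407.4608 199.8484] [440.417  197.9525] side [300.7017 154.38  ] [306.8412 144.3042]
(-25, -31, 154) (25, -31, 154) top [440.417  197.9525] [438.3179 171.8537] side [306.8412 144.3042] [282.2709 143.0094]
```

The bar is upright and square, and the handle reads about 1.3. Last, I'll check whether the bar touches the rail in the side image by reading the pixel rows where they meet, and I'll refine the handle angle from its shape.

Run:
```python
from h import *
a=cv2.imread("pics/side8.png")[:,:,::-1]; b=cv2.imread("pics/side0.png")[:,:,::-1]
for v in (203,205): print(v,"now",[tuple(map(int,x)) for x in a[v,270:284]],"\n before",[tuple(map(int,x)) for x in b[v,270:284]])
print("bar left edge up",[(v,[int(x) for x in a[v,270:284].mean(1)]) for v in(165,180)])
t=read_camera("top"); h=cv2.cvtColor(t["img"],cv2.COLOR_RGB2HSV); m=(((h[...,0]<7)|(h[...,0]>173))&(h[...,1]>150)&(h[...,2]>60)).astype(np.uint8)
m[:140]=0;m[230:]=0;m[:,:325]=0;m[:,365:]=0
l=cv2.fitLine(np.argwhere(m)[:,::-1].astype(np.float32),cv2.DIST_L2,0,.01,.01).ravel()
A,B2=onz(t,*(l[2:]-10*l[:2]),66),onz(t,*(l[2:]+10*l[:2]),66); d=F.T@(B2-A); print("axis deg",np.degrees(np.arctan2(d[1],d[0])), "theta",np.radians(103)-np.arctan2(d[1],d[0])%np.pi)
```

```text
203 now [(199, 185, 165), (199, 185, 165), (42, 69, 113), (30, 58, 101), (35, 71, 122), (37, 74, 128), (38, 79, 136), (39, 81, 141), (38, 78, 133), (87, 88, 92), (118, 112, 99), (120, 112, 99), (122, 112, 103), (121, 113, 102)] 
 before [(188, 174, 155), (188, 174, 155), (39, 64, 104), (27, 54, 95), (32, 65, 113), (34, 68, 119), (35, 73, 127), (37, 76, 132), (34, 71, 123), (27, 54, 93), (25, 54, 92), (25, 52, 92), (25, 51, 92), (25, 51, 90)]
205 now [(199, 185, 165), (184, 174, 163), (87, 107, 136), (35, 66, 114), (33, 67, 114), (32, 66, 114), (32, 64, 112), (32, 64, 114), (34, 68, 119), (64, 75, 87), (117, 111, 100), (120, 112, 102), (122, 113, 103), (122, 115, 105)] 
 before [(187, 173, 154), (174, 164, 152), (81, 100, 127), (31, 61, 105), (30, 61, 105), (29, 60, 106), (30, 60, 105), (29, 60, 106), (31, 63, 111), (21, 44, 76), (26, 53, 92), (25, 51, 89), (26, 51, 91), (26, 51, 89)]
bar left edge up [(165, [122, 121, 121, 121, 123, 124, 125, 126, 116, 102, 101, 104, 107, 109]), (180, [142, 178, 198, 215, 217, 215, 209, 204, 78, 110, 111, 108, 111, 107])]
axis deg -153.88445059446357 theta 1.341886806460301
```

The blue rail meets the bar at column 278/279 with no gap, so the bar is flush. The handle reads about 1.34 and was pushed until the force climbed steeply. Handing in.

```bash
python3 -c "
from rig import r, read_camera, ik, sign_off
print(sign_off())"
```

```text
the job is handed in; nothing more can be done
None
```

I handed the job in at about 35 s of the 61 s allowed, without seeing the verdict: the bar stands snout up in the fixture, with no visible gap at the rail and square to the wall, and the handle is swung over to about 1.34 rad; I could not measure the plunger force directly, and I did not re-check the bottle, tape and collets at the end.

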